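Bring up a pot's test dot in the inspection mirror and hold it there

ROBOT

A 6-joint arm with a two-finger parallel gripper is mounted at the origin on the work surface. World frame = base frame: x ahead of the robot, y to its left, z up, the work surface at z = 0. Lengths are in m, angles in degrees, forces in N, time in s.
With the tool pointing down it reaches from about 0.4 to 0.825 m from the base axis. Payload 7 kg.
Tool frame: the origin (TCP) lies on the centre line of the jaws, within the pads' length; the fingertips stand 14 mm ahead of it and the grasp point (between the pads) lies 5 mm behind it; z points along the fingers, y is the line along which they close (so a half turn about z gives the same grasp; the last joint's range is limited). The gripper opens to 88 mm and grips with 3 to 60 N. Pads are 19 mm wide; open, the fingers measure 130 mm over their backs; the gripper's body (78 mm by 193 mm) begins 47 mm behind the grasp point.
Start: joints at [-57.519, 20.546, 0.682, 0, -70.136, -16.507], TCP at [0.186, -0.649, 0.241] pointing down, gripper open.
Joint ranges: [-176.03, 176.03], [-82.01, 121.73], [-58.28, 71.71], [-173.87, 95.51], [-174.79, -0.11], [-173.66, 173.66]. Speed limits (degrees/s): [136.94, 136.94, 172.46, 180, 180, 180].

INTERFACE

Orientations are given as [roll, pitch, yaw] about the fixed x, y, z axes, in that order (R = Rz(yaw) Ry(pitch) Rx(roll)).
In Python, from plant import r gives the robot as it stands.
- The arm moves only by the tool send_rows, never from a script. Its argument "steps" is a list of rows, each an object with "dp": the shift along the tool's x, y, z in mm, a list of three; "roll": the turn about the tool's z in rad; "jaw": the opening in per cent of the stroke, from 0 (shut) to 100 (fully open). In form: [{"dp": [tx, ty, tz], "roll": roll, "jaw": jaw}, ...]. A call has 1 to 5 rows; each row is the pose to reach, as a shift and turn from the pose commanded when the call began, along the tool's axes at that moment; what a row does not reach only later rows make up. A row lasts 1/8 s, in which the tool goes at most 62.5 mm and 10.7 degrees, less where a joint would pass 70% of its speed; a pose out of reach is approached as far as the arm can. A call with a gripper value outside its range is refused whole. The fingers move at their own pace and stop on an object; "newtons" is the grip in N (left out, the last holds). Time passes only in rows, so rows that repeat a pose let the fingers close. It gives the time, the measured TCP pose, the force, the opening and the grip force at its end, in the units of the state.
- r.get_state(): the state, without advancing time (a new reading comes with each control period).
- r.capture(name): name is "scene" or "top" or "wrist"; returns a dict with "image" (420x560x3 uint8, blue, green, red), "K" (3x3 intrinsics, pixels), "rvec" (rotation vector, rad) and "tvec" (3), from world to camera coordinates, as OpenCV has them. Camera axes: x right, y down, z forward; pixel columns grow to the right and rows downward; lengths in m; the calibration is good to about 2 mm. A picture is of the moment at which its call begins. There is no depth.
- r.close_job(): hands the job in; it is judged then, once.
The state is a dict: "time_s": time; "joints": joint angles; "qd": joint speeds; "joint_torque": joint torques, N m; "tcp_pos": TCP position; "eef_rot": TCP orientation; "contact_force": force on the tool from outside, world axes, zero at the start; "moment": the same for the moment, N m; "gripper_width": finger opening in m; "gripper_force": force on a finger pad.
Only numpy, scipy, OpenCV 4.12 (cv2) and the standard library are available. Lean on these libraries where they do the work, as an engineer would, in place of code of your own. Each camera call takes 0.05 s, during which the arm holds its last target. There are 200 camera calls.

TASK

Turn the black knob until the black pointer of the turntable stands at the red mark on the green base; do not touch the pot or the turntable itself. Then take the orange bar on top of the sprung mirror and swing the mirror until the blue dot on the copper pot appears to the small black camera in the middle of the mirror, and finish while still holding the bar at that angle, because the spring swings the mirror back if it is let go. Do not shift the flask, the hammer or the bowl.

Things in the scene. Friction and masses are not known exactly. Their poses are not given: they have to be found in the camera images.
- knob (a joint): black knob on the green base (fixed slab 370 x 240 x 30 mm): 50 mm disc with an upright bar grip 46 x 12 mm, 28 mm high. Angle in rad, growing anticlockwise seen from above, range -0.75 to 3.0. A belt drives the turntable: turntable angle = 0.4 x knob angle, same sense, so the pointer is at the red mark at 0. Friction (0.04 N m) keeps it where it is left.
- knob_grip (a point): point on the knob's vertical axis at mid-height of its bar grip, 65 mm above the table (the bar's top is at 78 mm). Its frame turns with the knob: x along the bar (the 46 mm), y across it (the 12 mm to pinch), z up. The axis stands 180 mm from the turntable's axis, on the robot's side.
- pointer (a point): tip of the black pointer (6 mm wide) on the turntable's rim, 95 mm from the turntable's axis, 43 mm above the table; the frame's x points outward from the turntable's axis, z up.
- index_mark (a point): inner end of the red line (26 x 5 mm, radial, on a white strip) on top of the green base, 97 mm from the turntable's axis, 32 mm above the table; the frame's x points outward from the turntable's axis (away from the knob), z up. The turntable's axis is therefore 97 mm back along -x of this frame.
- pot: aluminium turntable disc (168 mm diameter, top 42 mm above the table) and the copper pot clamped at its centre, one turning piece. Pot: belly 136 mm diameter, 102 mm high, rim 144 mm above the table. Origin on the turntable's axis, 32 mm above the table; x towards the pointer, z up. At the start it is turned 0.3 to 0.9 rad anticlockwise (seen from above) past the mark. Not to be touched.
- dot (a point): centre of the blue dot (20 mm diameter) on the pot's shoulder, 66 mm from the turntable's axis, 104 mm above the table: as high as the mirror's centre and the camera lens. It sits a quarter turn clockwise (seen from above) from the pointer, so that with the pointer at the mark it faces the mirror stand.
- mirror_face (a point): centre of the mirror glass (62 mm wide, 64 mm high), on the mirror's turning axis, 104 mm above the table; the frame's x is the mirror's normal (out of the glass), z is up and the turning axis.
- bar_grip (a point): centre of the orange bar on top of the mirror, on the mirror's turning axis, 176 mm above the table; bar 50 mm long, 12 mm thick, 32 mm high (158 to 190 mm above the table). Frame turns with the mirror: x across the bar (the 12 mm to pinch, also the mirror's normal), y along the bar, z up.
- mirror: sprung mirror with its frame and orange bar, turning about its vertical axis (z) through 1.4 rad anticlockwise (seen from above) from a stop; origin and axes as mirror_face. At the stop, where it starts, it faces the camera squarely; a weak spring (0.06 N m per rad, and 0.009 N m at the stop) swings it back there when let go.
- camera_lens (a point): front of the lens of the small black camera fixed on the mirror's stand, 136 mm from the mirror's axis, 104 mm above the table. It always looks straight at the middle of the mirror. The camera housing is 44 x 36 x 36 mm, its top at 122 mm.
- sight_line (a point): unseen frame at the centre of the mirror glass: its x axis is the camera's line of sight after reflection (level, turned from the direction to the camera by twice the mirror's angle). The dot is in the middle of the mirror when this x axis passes through it, that is, when the mirror's normal halves the angle between the directions to the camera and to the dot.
- flask: blue flask, 68 mm diameter, 190 mm high, standing loose on the table; origin at the centre of its underside.
- hammer: loose hammer lying on the table, 220 mm long, its handle towards -x of its frame; origin about the middle of its length at the table.
- bowl: small loose copper bowl, 100 mm diameter, 55 mm high; origin at the centre of its underside.

How it is judged (in metres and radians):
On the way, in this order (a step that is already met when the one before it is completed fails the run):
1. the knob is turned until the pointer stands at the red mark (within 6 mm) and the fingers are not yet on the mirror (y of pointer in the frame of index_mark between -0.006 and 0.006 m and contact force between the fingers and mirror below 0.2 N), for 0.3 s.
2. the mirror is swung by its bar until the camera sees the dot in the middle of the mirror (y of pointer in the frame of index_mark between -0.006 and 0.006 m and y of dot in the frame of sight_line between -0.018 and 0.018 m and x of dot in the frame of sight_line above 0.05 m and contact force between the fingers and mirror above 0.5 N), for 0.5 s.
At the end, for the whole second after the job is handed in: The fingers still hold the mirror by its bar (contact over 0.5 N), the mirror stands still, the camera's reflected line of sight passes within 18 mm of the dot's centre, and the turntable's pointer is within 6 mm, sideways, of the red mark (all of step 2 and angular speed of mirror below 0.05 rad/s); the arm keeps its last pose, push and grip.
It fails at once if the pot or its turntable is pushed or handled (over 2 N) (contact force between any of the fingers, the arm and pot above 2 N).
It fails at once if the flask is shifted by more than 20 mm (distance of flask from where it was at the start of the episode above 0.02 m).
It fails at once if the hammer is shifted by more than 20 mm (distance of hammer from where it was at the start of the episode above 0.02 m).
It fails at once if the bowl is shifted by more than 20 mm (distance of bowl from where it was at the start of the episode above 0.02 m).
It also fails if it takes over 56 s, if anything falls off the work surface, if the arm or the gripper's body presses on something with over 40 N, if the wrist force passes 120 N, or if a joint passes its speed limit or range.

## Working session

There is one attempt and no reset: what is moved stays moved. The work goes in short steps, Python scripts to look and compute and a tool call to move; the robot and the scene stay as the last step left them, time stands still between calls to the robot, and variables do not carry over. Pictures are saved under pics/ and viewed, at most 10 in all, crops included, and the job is handed in when it is done.

Besides the shell and the picture viewer there is one more tool, called after "Call:" as name(argument=value, ...) on one line, values as JSON. send_rows: Moves the arm, as the interface text tells. Its arguments: {"type":"object","properties":{"steps":{"type":"array","items":{"type":"object","properties":{"dp":{"type":"array","items":{"type":"number"}},"roll":{"type":"number"},"jaw":{"type":"number"}}}},"newtons":{"type":"number"}},"required":["steps"]}

```bash
mkdir -p pics
cat > h.py <<'E'
import numpy as np, cv2
from plant import r
def cam(n,save=None):
    c=r.capture(n)
    if save: cv2.imwrite('pics/'+save,c['image'])
    np.savez(n+'.npz',**c); return c
def ray(c,u,v,z):
    R=cv2.Rodrigues(np.array(c['rvec'],float))[0];t=np.array(c['tvec'],float).ravel()
    d=R.T@np.linalg.inv(c['K'])@np.array([u,v,1.]);o=-R.T@t
    return o+d*(z-o[2])/d[2]
def proj(c,p):
    return cv2.projectPoints(np.array(p,float).reshape(-1,3),np.array(c['rvec'],float),np.array(c['tvec'],float),np.array(c['K'],float),None)[0].reshape(-1,2)
E
python3 - <<'E'
from h import *
a=cam('scene','s0.png');b=cam('top','t0.png');print(r.get_state())
E
```

```text
{'time_s': 0.1, 'joints': array([-5.75212532e+01,  2.05855414e+01,  6.38705125e-01, -1.72895340e-02,
       -7.01337113e+01, -1.65073847e+01]), 'qd': array([ 0.03624842, -0.1691064 ,  0.0760355 ,  0.0885873 ,  0.00306443,
        0.05387393]), 'joint_torque': array([-8.29957389e-04, -5.84165168e+01,  2.93750310e+01,  7.01557383e+00,
        1.01311514e-02, -6.58659746e-05]), 'tcp_pos': array([ 0.18560022, -0.64855847,  0.23973554]), 'eef_rot': array([ 1.79918154e+02, -7.30445250e-03, -1.64034520e+02]), 'contact_force': array([ 0.68774583, -1.31549471, -0.44760325]), 'moment': array([ 0.02064545, -0.01369245,  0.0142793 ]), 'gripper_force': 0.0, 'gripper_width': 0.08777430010832667}
```

View pics/t0.png

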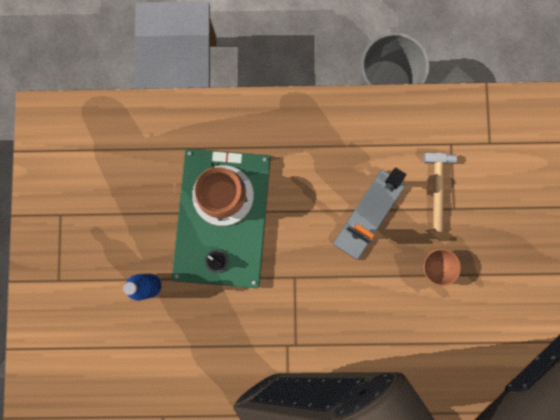

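View pics/s0.png

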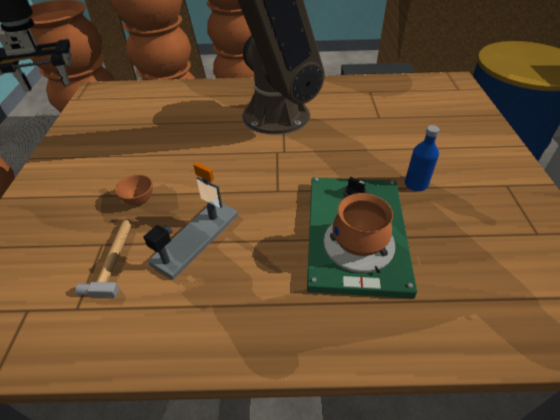

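The top view shows the green base (about 178–270, 150–288) with the knob near (216,260), the red mark near (227,157) and the mirror bar near (363,233). The camera is near (397,178). Next I'll zoom in for exact pixels.

Run:
```python
from h import *
t=np.load('top.npz');s=np.load('scene.npz')
for n,c in(('top',t),('scene',s)):
    R=cv2.Rodrigues(c['rvec'])[0];print(n,(-R.T@c['tvec'].ravel()).round(3),c['K'][0,0])
def cr(im,x,y,w,h,k): return cv2.resize(im[y:y+h,x:x+w],(w*k,h*k),interpolation=cv2.INTER_CUBIC)
A=cr(t['image'],170,145,100,150,4);B=cr(t['image'],325,155,100,120,4)
B=cv2.copyMakeBorder(B,0,120,0,0,cv2.BORDER_CONSTANT)
cv2.imwrite('pics/t1.png',np.hstack([A,B]))
A=cr(s['image'],300,165,120,135,4);B=cr(s['image'],140,155,80,120,4)
B=cv2.resize(s['image'][155:290,140:220],(320,540),interpolation=cv2.INTER_CUBIC)
cv2.imwrite('pics/s1.png',np.hstack([A,B]))
for uv,z in (((216,260),.078),((227,157),.032),((363,232),.19),((397,178),.122),((142,287),.1),((442,266),.05),((438,195),.02)): print(uv,ray(t,*uv,z).round(3))
```

```text
top [0.437 0.014 1.487] 532.316836736369
scene [1.227 0.012 0.759] 388.20786424194273
(216, 260) [0.456 0.209 0.078]
(227, 157) [0.741 0.184 0.032]
(363, 232) [ 0.517 -0.165  0.19 ]
(397, 178) [ 0.66  -0.267  0.122]
(142, 287) [0.389 0.398 0.1  ]
(442, 266) [ 0.431 -0.393  0.05 ]
(438, 195) [ 0.627 -0.399  0.02 ]
```

View pics/t1.png

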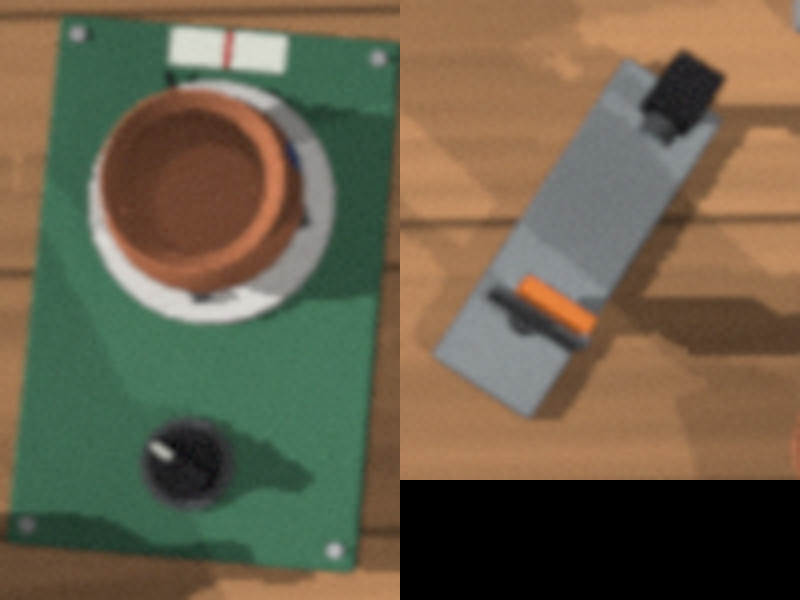

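View pics/s1.png

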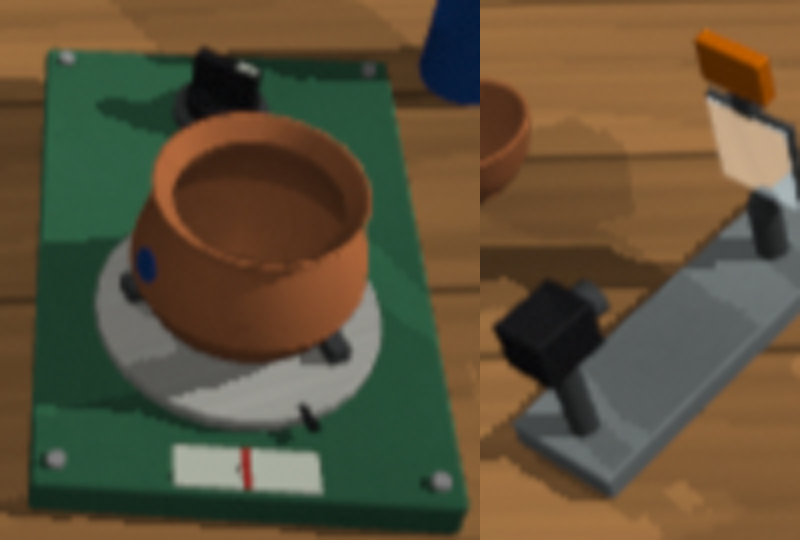

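Read from the crops, in t1 pixels: turntable disc centre (212,202), pointer tip (168,76), red mark inner end (227,68), knob disc centre (187,463) with its stripe (150,442)–(172,458). The orange bar top centre is (558,304), and the camera lens is at about (658,130).

```bash
cat > m.py <<'E'
from h import *
t=np.load('top.npz');s=np.load('scene.npz')
A=lambda x,y,z: ray(t,170+x/4-.375,145+y/4-.375,z)
B=lambda x,y,z: ray(t,325+(x-400)/4-.375,155+y/4-.375,z)
S=lambda x,y,z: ray(s,300+x/4-.375,165+y/4-.375,z)
def ang(v): return np.degrees(np.arctan2(v[1],v[0]))
C=A(212,202,.042);I=A(227,68,.032);P=A(168,76,.043);K=A(187,463,.045)
print('C',C,'I',I,'P',P,'K',K)
print('CI',np.linalg.norm((I-C)[:2]),'CP',np.linalg.norm((P-C)[:2]),'CK',np.linalg.norm((K-C)[:2]))
print('ang I',ang(I-C),'P',ang(P-C),'knobdir',ang(C-K))
si=S(247,449,.032);sp=S(314,428,.043);print('scene I',si,'P',sp)
# base edges
print('base edge', ang(A(62,18,.03)-A(10,540,.03)),ang(A(398,42,.03)-A(355,570,.03)))
print('bar stripe',ang(A(150,442,.078)-A(172,458,.078)), A(150,442,.078))
c4=[B(520,285,.19),B(535,276,.19),B(597,320,.19),B(588,334,.19)]
print('bar c',np.mean(c4,0),'len dir',ang(c4[1]-c4[2]),np.linalg.norm(c4[1]-c4[2]))
z=.02
e=[B(625,60,z),B(720,118,z),B(532,418,z),B(435,355,z)]
print('stand',np.array(e).round(3),ang(e[0]-e[3]),ang(e[1]-e[2]),'mid',(e[0]+e[1])/2,(e[2]+e[3])/2)
print('cam top',B(683,80,.122),'lens',B(655,130,.104))
E
python3 m.py
```

```text
C [0.63304602 0.19534739 0.042     ] I [0.72809781 0.18589733 0.032     ] P [0.7209819  0.22532841 0.043     ] K [0.45510625 0.21239594 0.045     ]
CI 0.09552039716795636 CP 0.09290630624538777 CK 0.17875461770080583
ang I -5.677694700676144 P 18.82638938332856 knobdir -5.4728486190326695
scene I [0.72806586 0.18768593 0.032     ] P [0.72276015 0.22434059 0.043     ]
base edge -5.366644700478243 -5.262686519714863
bar stripe 53.53923536681954 [0.46886642 0.2323194  0.078     ]
bar c [ 0.52026268 -0.16937555  0.19      ] len dir 53.36948748783128 0.0459829266864289
stand [[ 0.701 -0.244  0.02 ]
 [ 0.659 -0.308  0.02 ]
 [ 0.453 -0.172  0.02 ]
 [ 0.497 -0.107  0.02 ]] -34.012663406960556 -33.55593979951064 mid [ 0.67965315 -0.27606257  0.02      ] [ 0.47516558 -0.13925447  0.02      ]
cam top [ 0.66850746 -0.26292637  0.122     ] lens [ 0.63873793 -0.24709833  0.104     ]
```

Call:
send_rows(steps=[{"dp": [-44,37,-10],"roll": 0,"jaw": 100},{"dp": [-88,74,-20],"roll": 0,"jaw": 100},{"dp": [-132,111,-30],"roll": 0,"jaw": 100},{"dp": [-176,148,-40],"roll": 0,"jaw": 100},{"dp": [-220,185,-50],"roll": 0,"jaw": 100}])

```text
time_s: 0.72
tcp_pos: [0.3469, -0.4088, 0.2907]
eef_rot: [180.0, -0.0, -164.0]
contact_force: [1.0, 0.6, 0.3]
gripper_width: 0.0873
gripper_force: 0.0
```

Call:
send_rows(steps=[{"dp": [-44,40,-5],"roll": -0.15,"jaw": 100},{"dp": [-88,80,-10],"roll": -0.3,"jaw": 100},{"dp": [-144,125,-10],"roll": -0.45,"jaw": 100},{"dp": [-144,125,-10],"roll": -0.6,"jaw": 100},{"dp": [-144,125,-10],"roll": -0.68,"jaw": 100}])

```text
time_s: 1.35
tcp_pos: [0.4509, -0.2493, 0.3002]
eef_rot: [180.0, -0.0, -124.7]
contact_force: [0.2, -0.3, -1.0]
gripper_width: 0.0874
gripper_force: 0.0
```

```bash
cat >> h.py <<'E'
def go(target,yaw):
    """Tool-frame dp (mm) and roll (rad) from the measured pose to target, tool down at yaw (deg)."""
    from scipy.spatial.transform import Rotation as Ro
    st=r.get_state();R=Ro.from_euler('xyz',st['eef_rot'],degrees=True).as_matrix()
    dp=R.T@(np.array(target)-st['tcp_pos'])*1000
    d=(yaw-st['eef_rot'][2]+180)%360-180
    print('t',round(st['time_s'],2),'pos',st['tcp_pos'].round(4),'rot',st['eef_rot'].round(2),'q',st['joints'].round(1),'F',st['contact_force'].round(1),'grip',st['gripper_width'].round(4),round(float(st['gripper_force']),1))
    print('dp',dp.round(1),'norm',np.linalg.norm(dp).round(1),'roll',np.radians(-d).round(3))
E
python3 - <<'E'
from h import *
go([.452,.2125,.23],-125)
t=np.load('top.npz');s=np.load('scene.npz')
print('flask cap',ray(t,130,289,.19),'base s',ray(s,419,188,0))
E
```

```text
Traceback (most recent call last):
  File "h.py", line 19, in go
    print('t',round(st['time_s'],2),'pos',st['tcp_pos'].round(4),'rot',st['eef_rot'].round(2),'q',st['joints'].round(1),'F',st['contact_force'].round(1),'grip',st['gripper_width'].round(4),round(float(st['gripper_force']),1))
                                                                                                                                                                ^^^^^^^^^^^^^^^^^^^^^^^^^
AttributeError: 'float' object has no attribute 'round'
```

```bash
sed -i "s/st\['gripper_width'\].round(4)/round(float(st['gripper_width']),4)/" h.py
python3 - <<'E'
from h import *
go([.4545,.2123,.23],-125)
t=np.load('top.npz');s=np.load('scene.npz')
print('flask cap',ray(t,130,289,.19),'base s',ray(s,419,188,0))
E
```

```text
t 1.35 pos [ 0.4509 -0.2493  0.3002] rot [ 179.96   -0.   -124.71] q [ -7.1   3.3 -13.6  -0.  -73.1 -27.6] F [ 0.2 -0.3 -1. ] grip 0.0874 0.0
dp [-381.5  259.9   70.4] norm 466.9 roll 0.005
flask cap [0.38731739 0.40199474 0.19      ] base s [0.40622026 0.40943737 0.        ]
```

Call:
send_rows(steps=[{"dp": [-48,32,5],"roll": 0,"jaw": 100},{"dp": [-95,65,10],"roll": 0,"jaw": 100},{"dp": [-143,97,15],"roll": 0,"jaw": 100},{"dp": [-190,130,20],"roll": 0,"jaw": 100},{"dp": [-238,162,25],"roll": 0,"jaw": 100}])

```text
time_s: 1.98
tcp_pos: [0.4539, 0.0389, 0.2755]
eef_rot: [-180.0, 0.0, -125.1]
contact_force: [1.3, 0.3, 0.3]
gripper_width: 0.0877
gripper_force: 0.0
```

Call:
send_rows(steps=[{"dp": [-48,33,5],"roll": 0,"jaw": 100},{"dp": [-96,66,20],"roll": 0,"jaw": 100},{"dp": [-143,98,45],"roll": 0,"jaw": 100},{"dp": [-143,98,45],"roll": 0,"jaw": 100}])

```text
time_s: 2.48
tcp_pos: [0.4553, 0.213, 0.2281]
eef_rot: [179.9, -0.2, -124.9]
contact_force: [0.3, -0.0, 0.9]
gripper_width: 0.0878
gripper_force: 0.0
```

Run:
```python
from h import *
go([.4545,.2123,.075],-125)
c=cam('wrist','w0.png')
K=np.array([.4545,.2123,.078]);out=[K]
for a in (55,):
    d=np.array([np.cos(np.radians(a)),np.sin(np.radians(a)),0])*.023
    out+=[K+d,K-d]
print(proj(c,out))
```

```text
t 2.48 pos [0.4553 0.213  0.2281] rot [ 179.93   -0.22 -124.86] q [ 47.5   4.9 -21.5  -0.  -63.8 -82.3] F [ 0.3 -0.   0.9] grip 0.0878 0.0
dp [4.000e-01 1.000e-01 1.531e+02] norm 153.1 roll 0.002
[[283.96159029 200.04583027]
 [283.87731794 221.05631937]
 [284.04941054 178.15079427]]
```

View pics/w0.png

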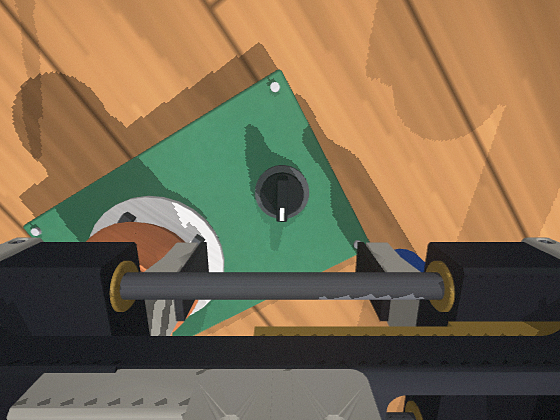

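The wrist view shows the knob bar upright in the image, with its white stripe end at (282,221). I predicted (284,221), so position and bar angle agree. Descending.

Call:
send_rows(steps=[{"dp": [0,0,40],"roll": 0,"jaw": 60},{"dp": [0,0,80],"roll": 0,"jaw": 60},{"dp": [0,0,120],"roll": 0,"jaw": 60},{"dp": [0,0,150],"roll": 0,"jaw": 60},{"dp": [0,0,161],"roll": 0,"jaw": 60}], newtons=20)

```text
time_s: 3.15
tcp_pos: [0.456, 0.209, 0.0685]
eef_rot: [180.0, -0.1, -125.1]
contact_force: [0.2, -0.7, 0.6]
gripper_width: 0.0532
gripper_force: 0.0
```

Call:
send_rows(steps=[{"dp": [0,0,0],"roll": 0,"jaw": 30},{"dp": [0,0,0],"roll": 0,"jaw": 15},{"dp": [0,0,0],"roll": 0,"jaw": 0},{"dp": [0,0,0],"roll": 0,"jaw": 0},{"dp": [0,0,0],"roll": 0,"jaw": 0}])

```text
time_s: 3.78
tcp_pos: [0.4549, 0.2118, 0.0702]
eef_rot: [179.8, 0.1, -125.1]
contact_force: [-15.0, 8.1, 10.6]
gripper_width: 0.012
gripper_force: 20.0
```

Call:
send_rows(steps=[{"dp": [0,1.5,-1],"roll": 0.1,"jaw": 0},{"dp": [0,1.5,-1],"roll": 0.25,"jaw": 0},{"dp": [0,1.5,-1],"roll": 0.4,"jaw": 0},{"dp": [0,1.5,-1],"roll": 0.55,"jaw": 0},{"dp": [0,1.5,-1],"roll": 0.7,"jaw": 0}])

```text
time_s: 4.4
tcp_pos: [0.4543, 0.2126, 0.0703]
eef_rot: [179.9, -0.0, -165.5]
contact_force: [-7.7, 8.1, -2.4]
gripper_width: 0.012
gripper_force: 20.0
```

Call:
send_rows(steps=[{"dp": [0,0,0],"roll": 0.15,"jaw": 0},{"dp": [0,0,0],"roll": 0.27,"jaw": 0},{"dp": [0,0,0],"roll": 0.355,"jaw": 0},{"dp": [0,0,0],"roll": 0.355,"jaw": 0}])

```text
time_s: 4.9
tcp_pos: [0.4543, 0.213, 0.0703]
eef_rot: [179.9, -0.1, 174.4]
contact_force: [-7.5, 10.6, -2.4]
gripper_width: 0.0122
gripper_force: 20.0
```

Run:
```python
from h import *
go([.4545,.2123,.067],-185.5)
t=cam('top');s=cam('scene')
A=cv2.resize(t['image'][145:275,170:270],(400,520),interpolation=cv2.INTER_CUBIC)
B=cv2.resize(s['image'][165:295,300:400],(400,520),interpolation=cv2.INTER_CUBIC)
cv2.imwrite('pics/k1.png',np.hstack([A,B]))
```

```text
t 4.9 pos [0.4543 0.213  0.0703] rot [ 1.7986e+02 -6.0000e-02  1.7440e+02] q [  47.5   14.9  -33.3   -0.2  -41.8 -143. ] F [-7.5 10.6 -2.4] grip 0.0122 20.0
dp [-0.3 -0.7  3.3] norm 3.4 roll -0.002
```

View pics/k1.png

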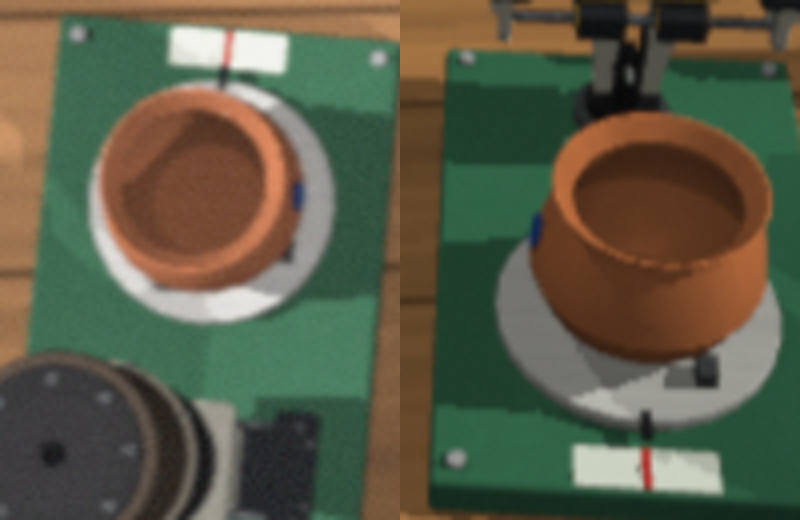

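At top-crop (224,77) the pointer lines up with the red line (227,67). The scene view agrees: pointer (646,425), line (646,450). Releasing and rising.

Call:
send_rows(steps=[{"dp": [0,0,0],"roll": 0,"jaw": 20},{"dp": [0,0,0],"roll": 0,"jaw": 40},{"dp": [0,0,0],"roll": 0,"jaw": 50},{"dp": [0,0,-20],"roll": 0,"jaw": 50},{"dp": [0,0,-60],"roll": 0,"jaw": 50}])

```text
time_s: 5.62
tcp_pos: [0.4544, 0.2103, 0.1299]
eef_rot: [-179.8, -0.1, 174.5]
contact_force: [0.3, 1.2, 0.1]
gripper_width: 0.0433
gripper_force: 0.0
```

Call:
send_rows(steps=[{"dp": [0,0,-50],"roll": 0,"jaw": 50},{"dp": [0,0,-100],"roll": 0,"jaw": 50},{"dp": [0,0,-150],"roll": 0,"jaw": 50},{"dp": [0,0,-180],"roll": 0,"jaw": 50},{"dp": [0,0,-180],"roll": 0,"jaw": 60}])

```text
time_s: 6.25
tcp_pos: [0.4561, 0.2117, 0.3133]
eef_rot: [179.8, 0.2, 174.5]
contact_force: [0.5, 0.1, -1.4]
gripper_width: 0.0491
gripper_force: 0.0
```

```bash
cp top.npz top1.npz
python3 - <<'E'
from h import *
t=cam('top');im=t['image'][150:200,200:260].astype(int)
# pointer/red pixel centroids for a check
b,g,rr=im[...,0],im[...,1],im[...,2]
m=(rr>g+60)&(rr>b+60);m[22:]=False;ys,xs=np.nonzero(m);print('red',xs.mean()+200,ys.mean()+150,len(xs))
d=(im.max(2)<60);d[:10]=False;d[24:]=False;ys,xs=np.nonzero(d);print('black',list(zip(xs+200,ys+150))[:20])
go([.5203,-.1694,.30],-123.8)
E
```

```text
red 222.1 167.46666666666667 60
black []
t 6.3 pos [0.4554 0.2114 0.3114] rot [1.7990e+02 7.0000e-02 1.7447e+02] q [  47.4    1.6  -14.    -0.   -74.3 -142.9] F [ 0.  -0.3 -1.1] grip 0.0508 0.0
dp [-101.3 -372.8   10.9] norm 386.4 roll -1.077
```

Call:
send_rows(steps=[{"dp": [-14,-53,0],"roll": -0.15,"jaw": 60},{"dp": [-28,-106,0],"roll": -0.3,"jaw": 60},{"dp": [-43,-159,0],"roll": -0.45,"jaw": 60},{"dp": [-57,-212,0],"roll": -0.6,"jaw": 60},{"dp": [-72,-265,0],"roll": -0.75,"jaw": 60}])

```text
time_s: 6.92
tcp_pos: [0.5008, -0.0612, 0.3094]
eef_rot: [179.9, -0.1, -142.3]
contact_force: [1.1, -0.6, -0.4]
gripper_width: 0.0525
gripper_force: 0.0
```

Run:
```python
from h import *
go([.5203,-.1694,.30],-123.8)
```

```text
t 6.92 pos [ 0.5008 -0.0612  0.3094] rot [ 1.7995e+02 -9.0000e-02 -1.4225e+02] q [ 15.4   2.  -13.8  -0.  -74.3 -67.6] F [ 1.1 -0.6 -0.4] grip 0.0525 0.0
dp [ 50.8 -97.5   9.3] norm 110.3 roll -0.322
```

Call:
send_rows(steps=[{"dp": [25,-49,0],"roll": -0.16,"jaw": 60},{"dp": [51,-97,0],"roll": -0.32,"jaw": 60},{"dp": [51,-97,0],"roll": -0.32,"jaw": 60}])

```text
time_s: 7.3
tcp_pos: [0.5192, -0.1706, 0.3084]
eef_rot: [179.8, -0.1, -124.3]
contact_force: [0.3, 0.1, -0.6]
gripper_width: 0.0525
gripper_force: 0.0
```

Run:
```python
from h import *
go([.5203,-.1694,.174],-123.8)
c=cam('wrist','w1.png')
M=np.array([.5203,-.1694,.19]);a=np.radians(56.2);d=np.array([np.cos(a),np.sin(a),0])*.025;n=np.array([np.sin(a),-np.cos(a),0])*.006
print(proj(c,[M,M+d+n,M+d-n,M-d-n,M-d+n]).round(1))
L=np.array([.5203,-.1694,0])+.136*np.array([np.sin(a),-np.cos(a),0]);print('lens',proj(c,L+[0,0,.104]))
```

```text
t 7.3 pos [ 0.5192 -0.1706  0.3084] rot [ 1.7983e+02 -1.4000e-01 -1.2431e+02] q [  2.4   6.3  -9.2   0.  -74.7 -36.7] F [ 0.3  0.1 -0.6] grip 0.0525 0.0
dp [ -1.9  -0.6 134.3] norm 134.4 roll -0.009
[[283.4 210.7]
 [277.4 235.7]
 [289.9 235.5]
 [289.8 184.4]
 [276.7 184.5]]
lens [[171.72503115 192.18996449]]
```

View pics/w1.png

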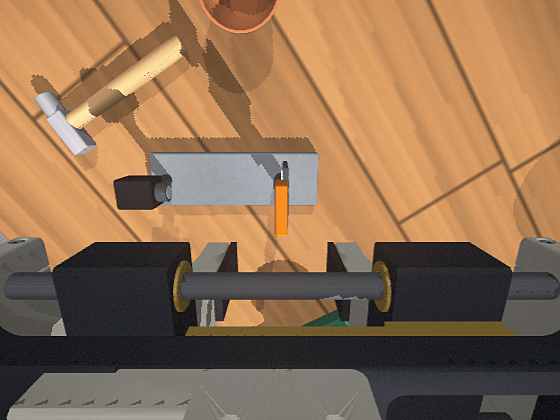

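The wrist view shows the orange bar at (275–288, 181–235), within 2 px of prediction, and the stand edges level in the image. The stand therefore points along about -34°. Descending to grip the bar.

Call:
send_rows(steps=[{"dp": [-1,-0.5,40],"roll": 0,"jaw": 60},{"dp": [-2,-0.5,80],"roll": 0,"jaw": 60},{"dp": [-2,-0.5,115],"roll": 0,"jaw": 60},{"dp": [-2,-0.5,134],"roll": 0,"jaw": 60},{"dp": [-2,-0.5,134],"roll": 0,"jaw": 60}], newtons=15)

```text
time_s: 7.98
tcp_pos: [0.5201, -0.1649, 0.1747]
eef_rot: [179.8, -0.1, -124.2]
contact_force: [0.5, -0.8, 0.4]
gripper_width: 0.0527
gripper_force: 0.0
```

Call:
send_rows(steps=[{"dp": [0,0,0],"roll": 0,"jaw": 30},{"dp": [0,0,0],"roll": 0,"jaw": 15},{"dp": [0,0,0],"roll": 0,"jaw": 0},{"dp": [0,0,0],"roll": 0,"jaw": 0},{"dp": [0,0,0],"roll": 0,"jaw": 0}])

```text
time_s: 8.6
tcp_pos: [0.5226, -0.1666, 0.1769]
eef_rot: [-179.9, 0.0, -124.2]
contact_force: [4.1, -2.2, -0.0]
gripper_width: 0.012
gripper_force: 15.0
```

Run:
```python
from h import *
go([.5203,-.1694,.174],-124)
D=np.array([.633,.1953])+.066*np.array([np.cos(np.radians(-95.5)),np.sin(np.radians(-95.5))])
for M in ([.5203,-.1694],r.get_state()['tcp_pos'][:2]):
    b=D-M;bd=np.degrees(np.arctan2(b[1],b[0]));n=(bd-34)/2;print('dot dir',bd,np.linalg.norm(b),'normal',n,'yaw',n+90-180)
```

```text
t 8.6 pos [ 0.5226 -0.1666  0.1769] rot [-1.7986e+02  2.0000e-02 -1.2419e+02] q [  2.8  11.6 -20.7   0.1 -57.6 -37.1] F [ 4.1 -2.2 -0. ] grip 0.012 15.0
dp [3.6 0.3 2.9] norm 4.7 roll -0.003
dot dir 70.41637868387195 0.3173622049005407 normal 18.208189341935977 yaw -71.79181065806402
dot dir 70.63259254518098 0.3139383287656602 normal 18.316296272590492 yaw -71.68370372740951
```

Call:
send_rows(steps=[{"dp": [0,0,0],"roll": 0,"jaw": 15},{"dp": [0,0,0],"roll": 0,"jaw": 30},{"dp": [4,-0.3,1],"roll": 0,"jaw": 30},{"dp": [4,-0.3,1],"roll": 0,"jaw": 15},{"dp": [4,-0.3,1],"roll": 0,"jaw": 0}])

```text
time_s: 9.22
tcp_pos: [0.5202, -0.1699, 0.1757]
eef_rot: [-179.9, 0.0, -124.2]
contact_force: [10.7, -13.1, -12.6]
gripper_width: 0.012
gripper_force: 15.4
```

Call:
send_rows(steps=[{"dp": [0,0,0],"roll": 0,"jaw": 0},{"dp": [0,0,0],"roll": 0,"jaw": 0},{"dp": [0,0,0],"roll": 0,"jaw": 0}])

```text
time_s: 9.6
tcp_pos: [0.5202, -0.17, 0.1756]
eef_rot: [-179.9, -0.0, -124.2]
contact_force: [3.7, -3.7, -3.5]
gripper_width: 0.0118
gripper_force: 15.0
```

Call:
send_rows(steps=[{"dp": [0,0,0],"roll": -0.08,"jaw": 0},{"dp": [0,0,0],"roll": -0.18,"jaw": 0},{"dp": [0,0,0],"roll": -0.28,"jaw": 0},{"dp": [0,0,0],"roll": -0.38,"jaw": 0},{"dp": [0,0,0],"roll": -0.46,"jaw": 0}])

```text
time_s: 10.22
tcp_pos: [0.5207, -0.1702, 0.1756]
eef_rot: [-179.9, -0.0, -97.7]
contact_force: [5.9, -6.3, -5.1]
gripper_width: 0.0115
gripper_force: 15.0
```

Run:
```python
from h import *
go([.5203,-.1694,.174],-71.8)
```

```text
t 10.22 pos [ 0.5207 -0.1702  0.1756] rot [-1.7987e+02 -5.0000e-02 -9.7680e+01] q [  2.4  11.6 -20.9   0.1 -57.4 -10.2] F [ 5.9 -6.3 -5.1] grip 0.0115 15.0
dp [-0.7  0.5  1.6] norm 1.8 roll -0.452
```

Call:
send_rows(steps=[{"dp": [0,0,0],"roll": -0.1,"jaw": 0},{"dp": [0,0,0],"roll": -0.2,"jaw": 0},{"dp": [0,0,0],"roll": -0.3,"jaw": 0},{"dp": [0,0,0],"roll": -0.4,"jaw": 0},{"dp": [0,0,0],"roll": -0.452,"jaw": 0}])

```text
time_s: 10.85
tcp_pos: [0.5212, -0.1701, 0.1757]
eef_rot: [-179.9, -0.1, -71.8]
contact_force: [7.2, -5.9, -7.1]
gripper_width: 0.0122
gripper_force: 15.0
```

Call:
send_rows(steps=[{"dp": [0,0,0],"roll": 0,"jaw": 0},{"dp": [0,0,0],"roll": 0,"jaw": 0},{"dp": [0,0,0],"roll": 0,"jaw": 0},{"dp": [0,0,0],"roll": 0,"jaw": 0},{"dp": [0,0,0],"roll": 0,"jaw": 0}])

```text
time_s: 11.48
tcp_pos: [0.5212, -0.1701, 0.1756]
eef_rot: [-179.9, -0.1, -71.9]
contact_force: [7.9, -5.2, -6.2]
gripper_width: 0.0123
gripper_force: 15.0
```

Run:
```python
from h import *
go([.5203,-.1694,.174],-71.8)
w=cam('wrist');t=cam('top');s=cam('scene')
W=w['image'][100:300,120:320];W=cv2.resize(W,(400,400),interpolation=cv2.INTER_CUBIC)
A=cv2.resize(t['image'][145:245,170:270],(400,400),interpolation=cv2.INTER_CUBIC)
cv2.imwrite('pics/f1.png',np.hstack([W,A]))
D=np.array([.633,.1953,.104])+.066*np.array([np.cos(np.radians(-95.5)),np.sin(np.radians(-95.5)),0])
p=proj(t,D)[0];print('dot pred in crop',((p-[170,145])*4+[400,0]).round())
```

```text
t 11.47 pos [ 0.5212 -0.1701  0.1756] rot [-1.7986e+02 -1.1000e-01 -7.1950e+01] q [  2.5  11.6 -20.8   0.1 -57.4  15.6] F [ 7.9 -5.2 -6.2] grip 0.0123 15.0
dp [-1.   0.6  1.6] norm 2.0 roll -0.003
dot pred in crop [699. 196.]
```

View pics/f1.png

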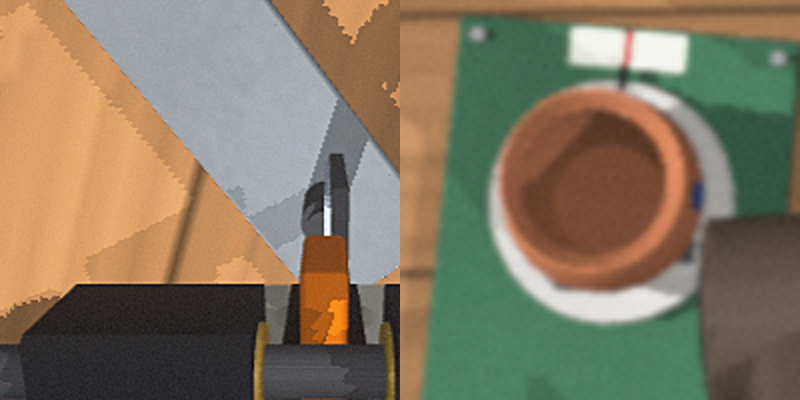

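The bar lies flush between the pads. The dot at crop (698,197) matches the predicted (699,196), and the pointer is on the mark. One last numeric check of the stand direction against its edges before I hand in.

Run:
```python
from h import *
w=np.load('wrist.npz')
f=lambda x,y:ray(w,120+x/2-.25,100+y/2-.25,.02)
for a,b in (((65,0),(300,283)),((268,0),(400,170))):
    d=f(*b)-f(*a);print(np.degrees(np.arctan2(d[1],d[0])))
c=np.load('top.npz')
```

```text
145.4009698302241
146.7069281949085
```

```bash
python3 -c "
from plant import r
print(r.close_job())"
```

```text
the job is handed in; nothing more can be done
None
```

I turned the knob until the pointer stood at the red mark, swung the mirror by its bar to the computed angle for the dot, and handed the job in still gripping the bar at 15 N. The camera views and force readings agreed with this, but the hand-in returned no verdict.

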